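# Fit the grease block and grease the snow thrower's bearing

## Robot

A 6-joint arm with a two-finger parallel gripper is mounted at the origin on the work surface. World frame = base frame: x ahead of the robot, y to its left, z up, the work surface at z = 0. Lengths are in m, angles in rad, forces in N, time in s.
With the tool pointing down it reaches from about 0.35 to 0.775 m from the base axis. Payload 5.5 kg.
Tool frame: the origin (TCP) lies midway between the tips of the shut fingers; the grasp point (between the pads) lies 19 mm behind it; z points along the fingers, y is the direction in which the jaws open and shut (so a half turn about z gives the same grasp; the last joint's range is limited). The gripper opens to 85 mm and grips with 20 to 120 N. Pads are 22 mm wide; open, the fingers measure 114 mm over their backs; the gripper's body (76 mm by 85 mm) begins 54 mm behind the grasp point. The pads swing forward as they close: fully open they stand 13 mm farther back than shut.
Start: joints at [1.161, 0.313, 0.046, 1.304, 0, 1.431], TCP at [0.153, 0.554, 0.231] pointing down, gripper open.
Joint ranges: [-2.76, 2.76], [-0.86, 1.69], [-1.03, 1.26], [-2.2, 2.34], [-1.47, 1.5], [-3.14, 3.14]. Speed limits (rad/s): [2.57, 2.57, 3.14, 3.14, 3.14, 3.14].

## Interface

Orientations are given as a rotation vector (axis times angle).
In Python, from station import ctrl gives the robot as it stands.
- The arm moves only by the tool step_arm, never from a script. Its argument "commands" is a list of rows, each an object with "travel": the shift along the tool's x, y, z in m, a list of three; "angular": the turn, a rotation vector about the tool's x, y, z in degrees, a list of three; "gripper": the closure, from 0 (fully open) to 1 (shut). A call has 1 to 12 rows; each row is the pose to reach, as a shift and turn from the pose commanded when the call began, along the tool's axes at that moment; what a row does not reach only later rows make up. A row lasts 1/10 s, in which the tool goes at most 50 mm and 8.59 degrees, less where a joint would pass 70% of its speed; a pose out of reach is approached as far as the arm can. A call with a gripper value outside its range is refused whole. The fingers move at their own pace and stop on an object; "squeeze" is the grip in N (left out, the last holds). Time passes only in rows, so rows that repeat a pose let the fingers close. It gives the time, the measured TCP pose, the force and the opening at its end, in the units of the state.
- ctrl.get_state(): the state, without advancing time (a new reading comes with each control period).
- ctrl.grab_frame(name): name is "side" or "top"; returns the picture (400x640x3 uint8, red, green, blue); there is no depth.
- ctrl.camera_params(name): a dict with "fx", "fy", "cx", "cy" (pixels), "T" (4x4, takes a point from camera to world coordinates). Camera axes: x right, y down, z forward; pixel columns grow to the right and rows downward; lengths in m; the calibration is good to about 2 mm. A picture is of the moment at which its call begins. camera_params takes no time and is no camera call.
- ctrl.sign_off(): hands the job in, once; it reports no verdict.
Trained networks look in the newest picture that a camera, given by its name, has taken for a name from the list of things; names that differ only in an ending like _2 or _b are one class to them, and where a whole thing is asked for, a point or a joint stands for the part that bears it (a point fixed in the world has none). Each returns a list of dicts, best first, with "score" (0 to 1); they miss things now and then, are a little off and sometimes report something else, mostly with a low value. They report only what shows in the picture. A call takes as long as a camera call. They do not tell look-alikes from the thing itself.
- ctrl.look_for(thing, camera): "position" ([x, y, z] in m, in world coordinates, good to about 4 mm: the middle of the surface that is visible of it).
- ctrl.pinpoint(thing, camera): "position" ([x, y, z] in m, in world coordinates, good to about 4 mm: a listed point, or the origin of a listed thing).
The state is a dict: "clock": time; "qpos": joint angles; "joint_vel": joint speeds; "effort": joint torques, N m; "tcp_pos": TCP position; "ee_rot": TCP orientation; "contact_force": force on the tool from outside, world axes, zero at the start; "moment": the same for the moment, N m; "gripper_width": finger opening in m.
Only numpy, scipy, OpenCV 4.12 (cv2) and the standard library are available. Lean on these libraries where they do the work, as an engineer would, in place of code of your own. Each camera call takes 0.05 s, during which the arm holds its last target. There are 200 camera calls.

## Task

Put the steel grease block into the pocket on top of the bearing housing with its nipple leaning towards the robot's side, press it fully home and let go of it. Then take the pocket grease gun from its stand, push its coupler squarely onto the leaning nipple until it snaps into place, and keep pushing so that the gun's spring stays pressed in by at least half its stroke. Finish like that, still gripping the gun and pushing; leave the other things on the table where they are.

Things in the scene. Friction and masses are not known exactly. Their poses are not given: they have to be found in the camera images.
- housing: Fixed grey bearing housing, a block 120 x 90 mm and 50 mm high on a 160 x 90 x 14 mm foot, with a steel shaft stub 34 mm thick running through it along y (axis 24 mm up, 40 mm towards +x, standing out 30 mm on either side). Origin: centre of its underside on the table. Its -x side faces the robot, turned by up to 0.4 rad.
- pocket (a point): Centre of the floor of the rectangular pocket in the housing's top: 59 mm along the housing's x by 35 mm along its y at the walls, 16 mm deep, open upwards, rim chamfered 2 mm. Floor 34 mm above the table. Axes as the housing's. A seated block can rock a little in its play when pushed sideways.
- block: Loose steel grease block, 56 mm (its x) by 32 mm (its y) by 32 mm high, about 0.3 kg, standing on the table; the brass nipple stands on its top. Origin: centre of its underside, z up. Fully home it rests on the pocket floor with 16 mm of it standing above the housing's top, and the nipple must lean to the housing's -x side. It fits the pocket with 3 mm of play. Grip it across y.
- nipple: Brass grease nipple fixed on the block. Origin: centre of the flat top of its head, 15.5 mm towards the block's -x and 61 mm above its underside. z points out along the nipple, leaning 25 deg (0.436 rad) from the block's z to the block's -x. From the top down: head 10 mm long, tapering from 9 to 16 mm wide; neck 10 mm wide, 10 mm long; foot 16 mm wide; steel boss 23 mm wide.
- gun: Loose pocket push grease gun, about 0.4 kg, hanging upright in its stand. Origin: centre of its collar's underside, resting on the rim 70 mm above the table; z along the gun, away from the coupler. Collar 44 mm wide, z 0 to 8 mm (fingertips can bear on its top); round steel barrel to grip 30 mm wide, z 8 to 64 mm (button to 68). Coupler nose 28 mm wide, down to z = -50 mm.
- mouth (a point): Centre of the open mouth of the coupler at the gun's lower end, on the gun's axis, 50 mm below the gun's origin when the spring is relaxed. The bore is 19 mm wide and 17 mm deep; four sprung jaws 5 mm inside it leave 12 mm free. About 10 to 20 N along the axis pushes the nipple's head past the jaws with a snap.
- socket (a point): Centre of the floor of the coupler's bore, on the gun's axis, 17 mm inside the mouth (33 mm below the gun's origin when the spring is relaxed). The nipple's flat top meets it when the coupler is fully on. Axes as the gun's.
- nose (a joint): How far the coupler nose is pressed back into the gun against its spring: 0 relaxed, 0.014 m at the stop. The spring takes 10 N to begin to move and 0.8 N more per mm, 21 N at the stop. It may give way a few mm before the jaws snap. It springs back when the push ends.
- stand: Fixed black round stand, a tube 56 mm wide outside, 34 mm inside, 70 mm high, holding the gun. Origin: centre of its underside. Its place and the housing's may be exchanged (one left, one right).
Things that resemble listed ones, but are neither listed nor needed, are in the scene too. What is shaped like the block but blue is not meant.

How it is judged:
By the outcome, as a careful person would: the job done as asked, in the order asked, and still so for the second after the job is handed in, while the arm keeps its last pose, push and grip.
It also fails if it takes over 54 s, if anything falls off the work surface, if the arm or the gripper's body presses on something with over 40 N, if the wrist force passes 120 N, or if a joint passes its speed limit or range.

## Working session

There is one attempt and no reset: what is moved stays moved. The work goes in short steps, Python scripts to look and compute and a tool call to move; the robot and the scene stay as the last step left them, time stands still between calls to the robot, and variables do not carry over. Pictures are saved under pics/ and viewed, about 8 in all and at most 12, crops included, and the job is handed in when it is done.

Besides the shell and the picture viewer there is one more tool, called after "Emit:" as name(argument=value, ...) on one line, values as JSON. step_arm: Moves the arm, as the interface text tells. Its arguments: {"type":"object","properties":{"commands":{"type":"array"},"squeeze":{"type":"number"}},"required":["commands"]}

```bash
mkdir -p pics; ls; python3 - <<'E'
from station import ctrl
import cv2,numpy as np
np.set_printoptions(precision=4,suppress=True)
print(ctrl.get_state())
ims=[]
for c in("side","top"):
    im=ctrl.grab_frame(c); cv2.imwrite(f"pics/{c}0.png",im[...,::-1]); p=ctrl.camera_params(c); print(c,p)
    for t in("housing","pocket","block","nipple","gun","mouth","stand"):
        for r in ctrl.pinpoint(t,c)[:4]: print(c,t,np.round(r["position"],4),round(r["score"],2))
E
```

```text
pics
{'clock': 0.0, 'qpos': array([1.1614, 0.314 , 0.045 , 1.3036, 0.    , 1.4312]), 'joint_vel': array([ 0.0004,  0.0015, -0.0004,  0.0002,  0.0011, -0.0003]), 'effort': array([ -0.0006, -48.0624,  29.8537,   0.0193,  -0.0003,   0.    ]), 'tcp_pos': array([0.153 , 0.5537, 0.2304]), 'ee_rot': array([-0.4225, -3.1125,  0.0029]), 'contact_force': array([0.4594, 0.2399, 0.3971]), 'moment': array([ 0.0048, -0.0427,  0.0335]), 'gripper_width': 0.08563185106021351}
side {'fx': 377.1997894303356, 'fy': 377.1997894303356, 'cx': 321.5102630565407, 'cy': 202.03421480325645, 'T': array([[-0.7448, -0.3216,  0.5847,  0.0914],
       [-0.6671,  0.3818, -0.6397,  0.4364],
       [-0.0175, -0.8665, -0.4989,  0.421 ],
       [ 0.    ,  0.    ,  0.    ,  1.    ]])}
side housing [0.5098 0.2244 0.0017] 0.76
side pocket [0.5052 0.2236 0.0363] 0.74
side pocket [0.5089 0.2222 0.0032] 0.56
side block [0.5572 0.0127 0.0008] 0.92
side block [ 0.5986 -0.0802  0.003 ] 0.64
side nipple [ 0.5899 -0.0683  0.0656] 0.57
side gun [ 0.5228 -0.2794  0.0704] 0.68
side stand [0.5406 0.0178 0.0646] 0.72
side stand [ 0.5241 -0.2785 -0.0046] 0.58
top {'fx': 377.7263633519368, 'fy': 377.7263633519368, 'cx': 314.9789302727323, 'cy': 204.73824823670788, 'T': array([[-0.005 , -0.991 ,  0.1336,  0.4261],
       [-0.9999,  0.0062,  0.0085, -0.0115],
       [-0.0093, -0.1336, -0.991 ,  0.8856],
       [ 0.    ,  0.    ,  0.    ,  1.    ]])}
top housing [ 0.5058  0.2186 -0.0041] 0.63
top pocket [0.5096 0.2204 0.0347] 0.79
top block [0.5537 0.0115 0.0036] 0.91
top block [ 0.6023 -0.0752 -0.0001] 0.76
top nipple [0.5405 0.014  0.0584] 0.43
top nipple [ 0.5842 -0.0702  0.0625] 0.39
top nipple [0.5529 0.0128 0.0029] 0.16
top gun [ 0.525  -0.2852  0.0693] 0.61
top stand [ 0.5201 -0.2787  0.0018] 0.84
```

View pics/side0.png

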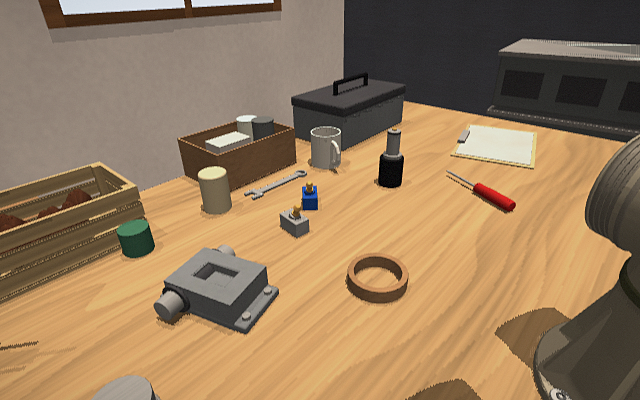

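View pics/top0.png

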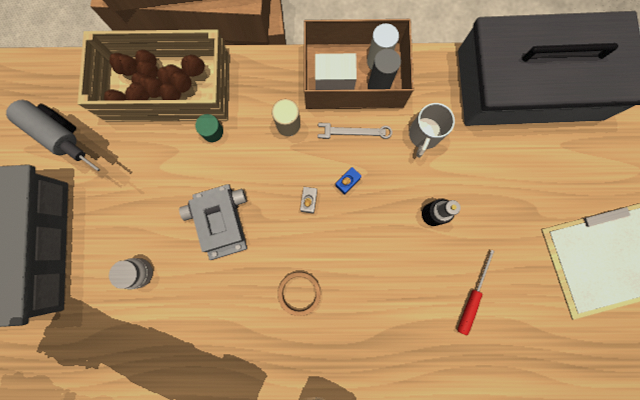

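Steel block: side (294,222), top (308,200). The look-alike is the blue block at side (310,198), top (347,181). The gun in its stand is at side (391,160), top (440,211). The grey tin at top (128,272) and the cylinder at side (215,190) aren't needed. I choose the grey block with the brass nipple and will check it in one crop while fitting poses from silhouettes.

```bash
cat > h.py <<'E'
from station import ctrl
import cv2,numpy as np
from scipy.optimize import minimize
from scipy.spatial.transform import Rotation as R
np.set_printoptions(precision=4,suppress=True)
S=4
def proj(c,P):
    p=ctrl.camera_params(c); T=np.array(p["T"]); q=(np.atleast_2d(P)-T[:3,3])@T[:3,:3]
    return np.c_[p["fx"]*q[:,0]/q[:,2]+p["cx"],p["fy"]*q[:,1]/q[:,2]+p["cy"]]
def box(x0,x1,y0,y1,z0,z1): return np.array([[x,y,z] for x in(x0,x1) for y in(y0,y1) for z in(z0,z1)])
def cyl(r,z0,z1):
    a=np.linspace(0,2*np.pi,32,endpoint=False); return np.vstack([np.c_[r*np.cos(a),r*np.sin(a),0*a+z] for z in(z0,z1)])
sh=cyl(.017,-.075,.075); sh=np.c_[sh[:,0]+.040,sh[:,2],sh[:,1]+.024]
HOUS=[box(-.06,.06,-.045,.045,0,.05),box(-.08,.08,-.045,.045,0,.014),sh]
BLK=[box(-.028,.028,-.016,.016,0,.032)]
def nip():
    n=R.from_rotvec([0,-.436,0]); return [n.apply(cyl(.008,-.03,0))+[-.0155,0,.061]]
def place(parts,x,y,w,z=0): return [R.from_rotvec([0,0,w]).apply(p)+[x,y,z] for p in parts]
def sil(c,parts,win):
    m=np.zeros(((win[3]-win[1])*S,(win[2]-win[0])*S),np.uint8)
    for p in parts:
        q=(proj(c,p)-win[:2]+.5)*S; cv2.fillConvexPoly(m,cv2.convexHull((q*16).astype(np.int32)),1,shift=4)
    return m
def graymask(im,win,smax=45,vmin=0):
    h=cv2.cvtColor(im,cv2.COLOR_RGB2HSV)[win[1]:win[3],win[0]:win[2]]
    m=((h[...,1]<smax)&(h[...,2]>=vmin)).astype(np.float32)
    return (cv2.resize(m,None,fx=S,fy=S,interpolation=cv2.INTER_LINEAR)>.5).astype(np.uint8)
def window(c,parts,pad=12):
    q=proj(c,np.vstack(parts)); a=np.maximum(q.min(0)-pad,0).astype(int); b=(q.max(0)+pad).astype(int); return [*a,min(b[0],640),min(b[1],400)]
def fit(parts,x0,ims,dc=None,z=0,smax=45):
    dat={c:(window(c,place(parts,*x0,z)),) for c in ims}
    dat={c:(w[0],graymask(ims[c],w[0],smax)) for c,w in dat.items()}
    def cost(v):
        s=0
        for c,(w,m) in dat.items():
            k=sil(c,place(parts,*v,z),w); ok=1-sil(c,place(dc,*v,z),w) if dc else 1
            s+=((k!=m)*ok).sum()/m.sum()
        return s
    r=None
    for _ in range(3):
        v=x0 if r is None else r.x
        r=minimize(cost,v,method="Nelder-Mead",options=dict(initial_simplex=np.array(v)+np.array([[0,0,0],[.006,0,0],[0,.006,0],[0,0,.12]])*(1 if _%2==0 else -1),xatol=1e-4,fatol=1e-5))
    return r.x,r.fun
E
python3 - <<'E'
from h import *
ims={c:cv2.imread(f"pics/{c}0.png")[...,::-1].copy() for c in("side","top")}
for cams in(["side","top"],["side"],["top"]):
    I={c:ims[c] for c in cams}
    print(cams,"block",*fit(BLK,[.555,.012,0.],I,nip()),"hous",*fit(HOUS,[.508,.221,.25],I))
def crop(c,ctr,r,segs):
    k=6; a=np.array(ctr)-r
    im=cv2.resize(ims[c][a[1]:a[1]+2*r,a[0]:a[0]+2*r],None,fx=400/(2*r),fy=400/(2*r),interpolation=cv2.INTER_CUBIC)[...,::-1].copy()
    for p in segs:
        q=(proj(c,p)-a+.5)*400/(2*r); cv2.polylines(im,[cv2.convexHull(q.astype(np.int32))],True,(0,0,255),1)
    return im
b,_=fit(BLK,[.555,.012,0.],ims,nip()); h,_=fit(HOUS,[.508,.221,.25],ims)
pk=place([box(-.0295,.0295,-.0175,.0175,.05,.05)],*h)
cv2.imwrite("pics/c1.png",np.vstack([np.hstack([crop("top",(308,200),24,place(BLK+nip(),*b)),crop("top",(217,220),48,place(HOUS,*h)+pk)])]))
E
```

```text
Traceback (most recent call last):
  File "h.py", line 42, in fit
    r=minimize(cost,v,method="Nelder-Mead",options=dict(initial_simplex=np.array(v)+np.array([[0,0,0],[.006,0,0],[0,.006,0],[0,0,.12]])*(1 if _%2==0 else -1),xatol=1e-4,fatol=1e-5))
  File "h.py", line 36, in cost
    k=sil(c,place(parts,*v,z),w); ok=1-sil(c,place(dc,*v,z),w) if dc else 1
  File "h.py", line 22, in sil
    q=(proj(c,p)-win[:2]+.5)*S; cv2.fillConvexPoly(m,cv2.convexHull((q*16).astype(np.int32)),1,shift=4)
       ~~~~^^^^^
  File "h.py", line 8, in proj
    p=ctrl.camera_params(c); T=np.array(p["T"]); q=(np.atleast_2d(P)-T[:3,3])@T[:3,:3]
ValueError: time passes only in moves, steps and waits
```

```bash
sed -i 's/p=ctrl.camera_params(c); T/p=CP[c]; T/; s/^S=4/S=4\nCP={c:ctrl.camera_params(c) for c in ("side","top")}/' h.py
cat > ov.py <<'E'
from h import *
def crop(im,c,ctr,r,segs):
    a=np.array(ctr)-r; k=400/(2*r)
    o=cv2.resize(im[a[1]:a[1]+2*r,a[0]:a[0]+2*r],None,fx=k,fy=k,interpolation=cv2.INTER_CUBIC)[...,::-1].copy()
    for p in segs:
        q=(proj(c,p)-a+.5)*k; cv2.polylines(o,[cv2.convexHull(q.astype(np.int32))],True,(0,0,255),1)
    return o
E
python3 - <<'E'
from ov import *
ims={c:cv2.imread(f"pics/{c}0.png")[...,::-1].copy() for c in("side","top")}
for cams in(["side","top"],["side"],["top"]):
    I={c:ims[c] for c in cams}
    print(cams,"block",*fit(BLK,[.555,.012,0.],I,nip()),"hous",*fit(HOUS,[.508,.221,.25],I))
b,_=fit(BLK,[.555,.012,0.],ims,nip()); h,_=fit(HOUS,[.508,.221,.25],ims)
pk=place([box(-.0295,.0295,-.0175,.0175,.05,.05)],*h)
cv2.imwrite("pics/c1.png",np.hstack([crop(ims["top"],"top",(308,200),24,place(BLK+nip(),*b)),crop(ims["top"],"top",(217,220),48,place(HOUS,*h)+pk)]))
E
```

```text
['side', 'top'] block [ 0.5556  0.0109 -0.1948] 0.33953488320470515 hous [0.5073 0.2206 0.2907] 0.1073898381185128
['side'] block [ 0.5558  0.0106 -0.2377] 0.1216343882853094 hous [0.5081 0.2209 0.2941] 0.04418775381241346
['top'] block [ 0.5552  0.0113 -0.1122] 0.19313909774436092 hous [0.5074 0.2198 0.2963] 0.06061974707407117
```

View pics/c1.png

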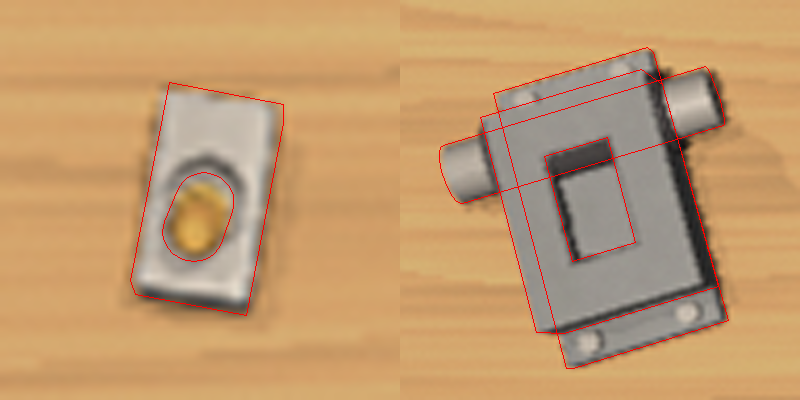

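Viewed 3 pictures. The crop shows the grey block with its brass nipple leaning down the image (-x) at about (200,215), so this is the right block. The housing overlay matches well. Poses: housing (0.5075, 0.2204), yaw 0.293; block (0.5555, 0.011), yaw about -0.14.

```bash
cat > g.py <<'E'
from h import *
def goal(p,yaw,tilt=0):
    # tool x points to -(yaw dir), z down; tilt leans tool z towards +yaw dir
    X=R.from_rotvec([0,0,yaw])*R.from_rotvec([0,-tilt,0])*R.from_matrix(np.array([[-1,0,0],[0,1,0],[0,0,-1]]))
    s=ctrl.get_state(); r0=R.from_rotvec(s["ee_rot"])
    print("travel mm",r0.inv().apply(np.array(p)-s["tcp_pos"])*1e3,"ang deg",np.degrees((r0.inv()*X).as_rotvec()),"z",X.apply([0,0,1]))
E
python3 - <<'E'
from g import *
goal([.5555,.011,.12],-.14)
E
```

```text
travel mm [-532.4797 -416.3757  111.3097] ang deg [ 0.0068  0.0019 -7.4373] z [ 0.  0. -1.]
```

Emit:
step_arm(commands=[{"travel":[-0.532,-0.416,0.08],"angular":[0,0,-7.4],"gripper":0},{"travel":[-0.532,-0.416,0.08],"angular":[0,0,-7.4],"gripper":0},{"travel":[-0.532,-0.416,0.08],"angular":[0,0,-7.4],"gripper":0},{"travel":[-0.532,-0.416,0.08],"angular":[0,0,-7.4],"gripper":0},{"travel":[-0.532,-0.416,0.08],"angular":[0,0,-7.4],"gripper":0},{"travel":[-0.532,-0.416,0.08],"angular":[0,0,-7.4],"gripper":0},{"travel":[-0.532,-0.416,0.08],"angular":[0,0,-7.4],"gripper":0},{"travel":[-0.532,-0.416,0.08],"angular":[0,0,-7.4],"gripper":0},{"travel":[-0.532,-0.416,0.08],"angular":[0,0,-7.4],"gripper":0},{"travel":[-0.532,-0.416,0.08],"angular":[0,0,-7.4],"gripper":0},{"travel":[-0.532,-0.416,0.08],"angular":[0,0,-7.4],"gripper":0},{"travel":[-0.532,-0.416,0.08],"angular":[0,0,-7.4],"gripper":0}])

```text
clock: 2.0
tcp_pos: [0.5089, 0.0734, 0.1608]
ee_rot: [0.221, 3.133, 0.001]
contact_force: [0.6, -0.0, -0.2]
gripper_width: 0.0854
```

```bash
python3 - <<'E'
from g import *
goal([.5555,.011,.12],-.14)
E
```

```text
travel mm [-54.8451 -55.2935  40.8241] ang deg [ 0.0228  0.0509 -0.0564] z [ 0.  0. -1.]
```

Emit:
step_arm(commands=[{"travel":[-0.055,-0.055,0.04],"angular":[0,0,0],"gripper":0},{"travel":[-0.055,-0.055,0.04],"angular":[0,0,0],"gripper":0},{"travel":[-0.055,-0.055,0.04],"angular":[0,0,0],"gripper":0},{"travel":[-0.055,-0.055,0.04],"angular":[0,0,0],"gripper":0}])

```text
clock: 2.4
tcp_pos: [0.5541, 0.0127, 0.12]
ee_rot: [-0.223, -3.132, -0.001]
contact_force: [-1.0, 0.4, 0.4]
gripper_width: 0.0853
```

```bash
python3 - <<'E'
from g import *
goal([.5555,.011,.019],-.14)
E
```

```text
travel mm [ -1.7832  -1.4901 100.9672] ang deg [ 0.0205 -0.1176 -0.1369] z [ 0.  0. -1.]
```

Descend and grip (tips 19 mm above the table, so they clear the housing top later).

Emit:
step_arm(commands=[{"travel":[-0.0018,-0.0015,0.05],"angular":[0,0,0],"gripper":0},{"travel":[-0.0018,-0.0015,0.09],"angular":[0,0,0],"gripper":0},{"travel":[-0.0018,-0.0015,0.101],"angular":[0,0,0],"gripper":0},{"travel":[-0.0018,-0.0015,0.101],"angular":[0,0,0],"gripper":1},{"travel":[-0.0018,-0.0015,0.101],"angular":[0,0,0],"gripper":1},{"travel":[-0.0018,-0.0015,0.101],"angular":[0,0,0],"gripper":1},{"travel":[-0.0018,-0.0015,0.101],"angular":[0,0,0],"gripper":1},{"travel":[-0.0018,-0.0015,0.101],"angular":[0,0,0],"gripper":1},{"travel":[-0.0018,-0.0015,0.101],"angular":[0,0,0],"gripper":1},{"travel":[-0.0018,-0.0015,0.101],"angular":[0,0,0],"gripper":1}], squeeze=60)

```text
clock: 3.4
tcp_pos: [0.5581, 0.0115, 0.0222]
ee_rot: [0.22, 3.129, 0.001]
contact_force: [-0.3, 1.0, 6.7]
gripper_width: 0.0304
```

Emit:
step_arm(commands=[{"travel":[0,0,-0.02],"angular":[0,0,0],"gripper":1},{"travel":[0,0,-0.06],"angular":[0,0,0],"gripper":1},{"travel":[0,0,-0.1],"angular":[0,0,0],"gripper":1},{"travel":[0,0,-0.1],"angular":[0,0,0],"gripper":1},{"travel":[0,0,-0.1],"angular":[0,0,0],"gripper":1}])

```text
clock: 3.9
tcp_pos: [0.5572, 0.0113, 0.1213]
ee_rot: [0.221, 3.13, -0.0]
contact_force: [-0.5, 0.1, -2.0]
gripper_width: 0.0302
```

```bash
python3 - <<'E'
from ov import *
ims={}
for c in("side","top"):
    ims[c]=ctrl.grab_frame(c); cv2.imwrite(f"pics/{c}1.png",ims[c][...,::-1])
s=ctrl.get_state(); t=s["tcp_pos"]; X=R.from_rotvec(s["ee_rot"]).apply([1,0,0]); w=np.arctan2(-X[1],-X[0]); print(t,w,s["gripper_width"],s["contact_force"])
segs=place(BLK+nip(),t[0],t[1],w,t[2]-.019)
q=proj("side",t)[0].astype(int); q2=proj("top",t)[0].astype(int)
cv2.imwrite("pics/c2.png",np.hstack([crop(ims["side"],"side",q,45,segs),crop(ims["top"],"top",q2,45,segs)]))
E
```

```text
[0.5551 0.0116 0.1187] -0.1406995173684595 0.030011101395874207 [-0.9118  1.006  -3.1578]
```

View pics/c2.png

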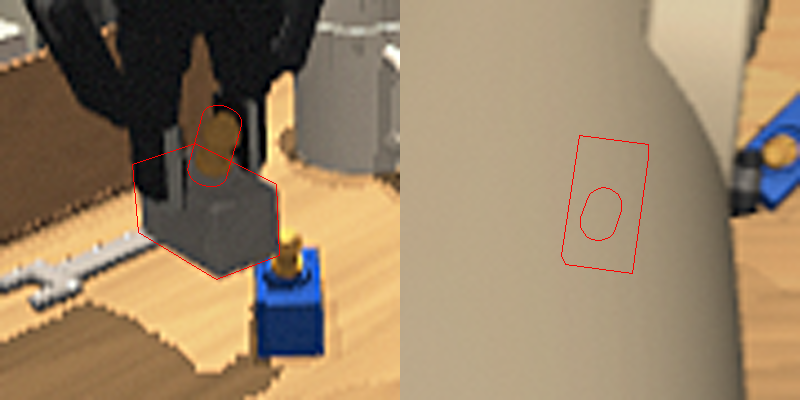

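Picture 4 shows the block held between the fingers, with the nipple at (215,145) in the side crop close to the predicted overlay. Next is the pocket.

```bash
python3 - <<'E'
from g import *
goal([.5075,.2204,.11],.293)
E
```

```text
travel mm [ 76.4154 200.0514   8.8524] ang deg [  0.0272  -0.1059 -24.8491] z [ 0.  0. -1.]
```

Emit:
step_arm(commands=[{"travel":[0.0764,0.2,0.009],"angular":[0,0,-24.8],"gripper":1},{"travel":[0.0764,0.2,0.009],"angular":[0,0,-24.8],"gripper":1},{"travel":[0.0764,0.2,0.009],"angular":[0,0,-24.8],"gripper":1},{"travel":[0.0764,0.2,0.009],"angular":[0,0,-24.8],"gripper":1},{"travel":[0.0764,0.2,0.009],"angular":[0,0,-24.8],"gripper":1},{"travel":[0.0764,0.2,0.009],"angular":[0,0,-24.8],"gripper":1},{"travel":[0.0764,0.2,0.009],"angular":[0,0,-24.8],"gripper":1},{"travel":[0.0764,0.2,0.009],"angular":[0,0,-24.8],"gripper":1}])

```text
clock: 4.8
tcp_pos: [0.5086, 0.2188, 0.1101]
ee_rot: [0.455, -3.107, 0.001]
contact_force: [0.9, -0.5, -2.1]
gripper_width: 0.0302
```

```bash
python3 - <<'E'
from ov import *
ps=[]
for i in range(6):
    im=ctrl.grab_frame("side"); s=ctrl.get_state(); ps.append([*s["tcp_pos"],*s["contact_force"]])
ps=np.array(ps); print(ps); t=ps.mean(0)[:3]; print(t)
cv2.imwrite("pics/side2.png",im[...,::-1])
X=R.from_rotvec(s["ee_rot"]).apply([1,0,0]); w=np.arctan2(-X[1],-X[0]); print(w,s["gripper_width"])
for n in("nipple","block"):
    for r in ctrl.pinpoint(n,"side")[:2]:
        d=R.from_rotvec([0,0,-w]).apply(np.array(r["position"])-t); print(n,r["score"],r["position"],d)
segs=place(BLK+nip(),t[0],t[1],w,t[2]-.020)+place([box(-.0295,.0295,-.0175,.0175,.05,.05)],.5075,.2204,.293)
q=proj("side",t-[0,0,.03])[0].astype(int)
cv2.imwrite("pics/c3.png",crop(im,"side",q,50,segs))
E
```

```text
[[ 0.5088  0.2188  0.1103  0.1925 -0.6558 -2.1986]
 [ 0.509   0.2188  0.1105 -1.234  -0.1916 -2.5267]
 [ 0.509   0.2189  0.1106  0.7704 -0.9442 -2.9822]
 [ 0.509   0.219   0.1107 -0.357   0.4427 -3.3105]
 [ 0.509   0.2192  0.1108 -0.7761  0.2413 -3.6895]
 [ 0.5089  0.2194  0.1108  0.6688 -0.6225 -3.2218]]
[0.509  0.219  0.1106]
0.29072597900091884 0.029994767116894066
nipple 0.83 [0.4926, 0.2187, 0.152] [-0.0158  0.0044  0.0414]
nipple 0.61 [0.5869, -0.0654, 0.0632] [-0.0069 -0.2948 -0.0474]
block 0.97 [0.6009, -0.0814, 0.0028] [ 0.002  -0.3142 -0.1078]
block 0.88 [0.5085, 0.2199, 0.0894] [-0.0002  0.001  -0.0212]
```

View pics/c3.png

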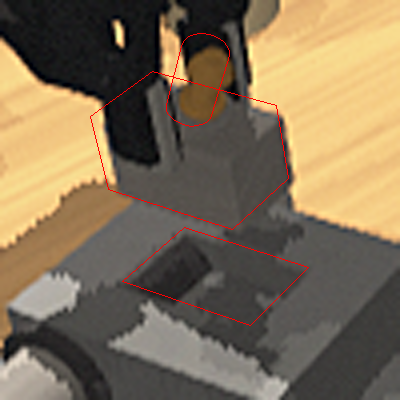

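Picture 5 shows the block level above the pocket, its base edge (118,190)-(235,228) within about 2 px of the overlay, and the pocket outline agreeing. I correct about 1 mm and descend in stages.

```bash
python3 - <<'E'
from g import *
goal([.5075,.2204,.0665],.293)
E
```

```text
travel mm [ 1.0313  0.9563 44.3126] ang deg [ 0.0041  0.0111 -0.0926] z [ 0.  0. -1.]
```

Emit:
step_arm(commands=[{"travel":[0.001,0.0008,0.02],"angular":[0,0,0],"gripper":1},{"travel":[0.001,0.0008,0.034],"angular":[0,0,0],"gripper":1},{"travel":[0.001,0.0008,0.039],"angular":[0,0,0],"gripper":1},{"travel":[0.001,0.0008,0.044],"angular":[0,0,0],"gripper":1},{"travel":[0.001,0.0008,0.044],"angular":[0,0,0],"gripper":1},{"travel":[0.001,0.0008,0.044],"angular":[0,0,0],"gripper":1}])

```text
clock: 5.8
tcp_pos: [0.5095, 0.2213, 0.069]
ee_rot: [-0.457, 3.104, 0.001]
contact_force: [0.1, 0.3, 4.4]
gripper_width: 0.0301
```

```bash
python3 - <<'E'
from g import *
s=ctrl.get_state(); print(s["contact_force"],s["tcp_pos"])
goal([.5075,.2204,.054],.293)
E
```

```text
[0.1371 0.2924 4.3514] [0.5095 0.2213 0.069 ]
travel mm [ 2.2198 -0.3295 14.9421] ang deg [ 0.0093  0.2721 -0.049 ] z [ 0.  0. -1.]
```

Emit:
step_arm(commands=[{"travel":[0.001,0,0.002],"angular":[0,0,0],"gripper":1},{"travel":[0.001,0,0.004],"angular":[0,0,0],"gripper":1},{"travel":[0.001,0,0.004],"angular":[0,0,0],"gripper":1}])

```text
clock: 6.1
tcp_pos: [0.5112, 0.2219, 0.0668]
ee_rot: [-0.456, 3.098, 0.003]
contact_force: [2.6, 1.4, 12.5]
gripper_width: 0.0302
```

```bash
python3 - <<'E'
from ov import *
ps=[]
for i in range(4):
    im=ctrl.grab_frame("side"); s=ctrl.get_state(); ps.append([*s["tcp_pos"],*s["contact_force"],*s["moment"]])
ps=np.array(ps); print(ps); t=ps.mean(0)[:3]
X=R.from_rotvec(s["ee_rot"]).apply([1,0,0]); w=np.arctan2(-X[1],-X[0]); print(w,s["ee_rot"],s["gripper_width"])
cv2.imwrite("pics/side3.png",im[...,::-1])
segs=place(BLK+nip(),t[0],t[1],w,t[2]-.020)+place([box(-.0295,.0295,-.0175,.0175,.05,.05)],.5075,.2204,.293)
q=proj("side",t-[0,0,.01])[0].astype(int)
cv2.imwrite("pics/c4.png",cv2.resize(crop(im,"side",q,36,segs),(600,600)))
E
```

```text
[[ 0.5112  0.2219  0.0669  2.6853  1.4275 11.7303  0.2484 -0.2047 -0.0625]
 [ 0.5112  0.2219  0.0669  2.4724  1.3037 11.2027  0.2359 -0.2105 -0.1075]
 [ 0.5112  0.2219  0.0669  2.6316  0.6226 11.8094  0.2273 -0.2487 -0.0136]
 [ 0.5112  0.2219  0.0669  2.4946  2.4777 10.8296  0.2261 -0.2185 -0.1753]]
0.2921164019237317 [-0.4557  3.0977  0.0028] 0.029940915694612057
```

View pics/c4.png

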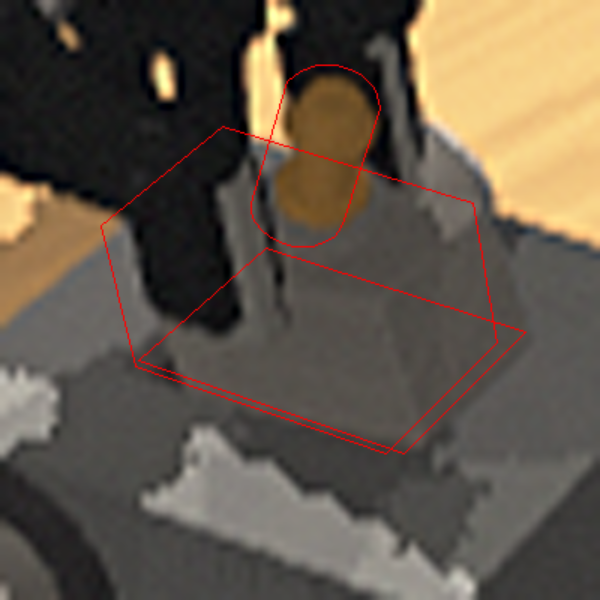

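Picture 6 shows the rim catching the block: its left bottom corner (175,370) sits right of the overlay at (135,362). So it sits a few mm towards -x in the grip. I lift to re-measure it.

Emit:
step_arm(commands=[{"travel":[0,0,-0.015],"angular":[0,0,0],"gripper":1},{"travel":[0,0,-0.04],"angular":[0,0,0],"gripper":1},{"travel":[0,0,-0.04],"angular":[0,0,0],"gripper":1},{"travel":[0,0,-0.04],"angular":[0,0,0],"gripper":1},{"travel":[0,0,-0.04],"angular":[0,0,0],"gripper":1},{"travel":[0,0,-0.04],"angular":[0,0,0],"gripper":1}])

```text
clock: 6.9
tcp_pos: [0.5055, 0.2201, 0.1014]
ee_rot: [0.457, -3.106, 0.0]
contact_force: [-1.5, -0.2, -2.8]
gripper_width: 0.0301
```

```bash
python3 - <<'E'
from ov import *
ps=[]
for i in range(6):
    im=ctrl.grab_frame("side"); s=ctrl.get_state(); ps.append([*s["tcp_pos"],*s["contact_force"]])
ps=np.array(ps); print(ps[[0,-1]]); t=ps.mean(0)[:3]
X=R.from_rotvec(s["ee_rot"]).apply([1,0,0]); w=np.arctan2(-X[1],-X[0]); print(w,s["ee_rot"],s["gripper_width"])
cv2.imwrite("pics/side4.png",im[...,::-1])
a=R.from_rotvec([0,0,w])
for n in("nipple","block"):
    for r in ctrl.pinpoint(n,"side")[:2]: print(n,r["score"],a.inv().apply(np.array(r["position"])-t))
q=proj("side",t-[0,0,.01])[0].astype(int); r=30; print("crop origin",q-r)
c=crop(im,"side",q,r,[]); c2=crop(im,"side",q,r,place(BLK+nip(),*(t+a.apply([-.004,0,0]))[:2],w,t[2]-.0205))
cv2.imwrite("pics/c5.png",np.hstack([cv2.convertScaleAbs(c,alpha=1.6,beta=20),c2]))
E
```

```text
[[ 0.5056  0.2201  0.1015 -0.4946 -0.3477 -2.4546]
 [ 0.5063  0.2204  0.1024  0.9616 -0.2302 -2.3648]]
0.2921757776850235 [ 0.4572 -3.1076 -0.    ] 0.029978870545972407
nipple 0.62 [-0.002  -0.3012 -0.0363]
nipple 0.61 [-0.0134  0.0036  0.045 ]
block 0.7 [-0.0066 -0.0003 -0.019 ]
block 0.61 [ 0.0004 -0.3154 -0.0975]
crop origin [181 219]
```

View pics/c5.png

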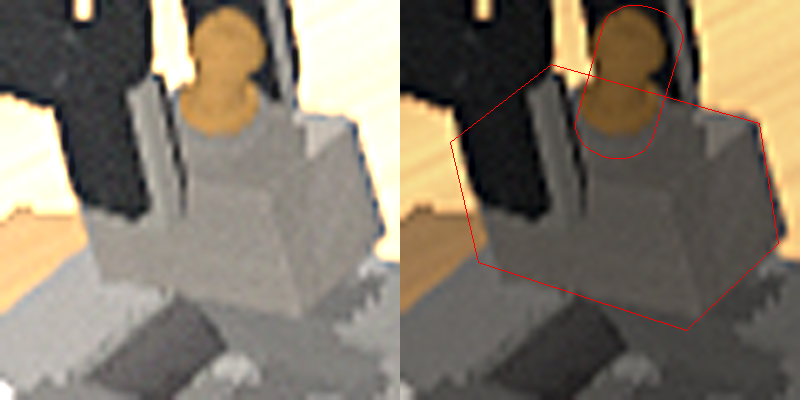

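```bash
cat > pose.py <<'E'
from h import *
from scipy.optimize import least_squares
def solve(pts,org,k,t,w):
    # pts: list of (block-frame point, crop px); unknown dx,dy,dz,pitch in tool-yaw frame
    P=np.array([p for p,_ in pts]); U=np.array([u for _,u in pts])/k+org-.5
    a=R.from_rotvec([0,0,w])
    f=lambda v:(proj("side",t+a.apply(R.from_rotvec([0,v[3],0]).apply(P)+v[:3]))-U).ravel()
    g=lambda v:np.r_[f(v),(v[1])/.002]
    r=least_squares(g,[0,0,-.02,0],x_scale=[.01,.01,.01,.1]); print(r.x,np.degrees(r.x[3]),f(r.x).reshape(-1,2)); return r.x
E
python3 - <<'E'
from pose import *
B=[([.028,.016,0],(100,280)),([-.028,.016,0],(300,318)),([-.028,-.016,0],(383,235)),([-.028,.016,.032],(270,190)),([-.028,-.016,.032],(355,122))]
solve(B,np.array([181,219]),400/60,np.array([.506,.2203,.102]),.292)
n=R.from_rotvec([0,-.436,0]).apply([0,0,-.005])+[-.0155,0,.061]
solve(B+[(n,(230,42))],np.array([181,219]),400/60,np.array([.506,.2203,.102]),.292)
E
```

```text
[-0.0072 -0.0009 -0.0212  0.1114] 6.380153887601412 [[-0.4887 -0.2744]
 [-0.0853  0.7485]
 [ 1.1754  0.1639]
 [-1.1238  0.869 ]
 [ 0.4689 -1.4276]]
[-0.0073 -0.0008 -0.0211  0.108 ] 6.190008771077942 [[-0.5009 -0.3956]
 [-0.0568  0.7317]
 [ 1.2049  0.1457]
 [-1.0338  0.8605]
 [ 0.5583 -1.439 ]
 [-0.2182  0.1637]]
```

Picture 7's corners give the held block's pose: centre 7 mm towards -x and pitched 6° (-x end up). I compensate by tilting the tool 6.3° and shifting, with a firmer grip.

```bash
python3 - <<'E'
from g import *
goal([.512,.2222,.085],.293,.11)
E
```

```text
travel mm [-5.8696  0.0993 17.5943] ang deg [ 0.0005 -6.3066 -0.0456] z [ 0.1051  0.0317 -0.994 ]
```

Emit:
step_arm(commands=[{"travel":[-0.006,0,0.0],"angular":[0,-6.3,0],"gripper":1},{"travel":[-0.006,0,0.0175],"angular":[0,-6.3,0],"gripper":1},{"travel":[-0.006,0,0.0175],"angular":[0,-6.3,0],"gripper":1},{"travel":[-0.006,0,0.0175],"angular":[0,-6.3,0],"gripper":1},{"travel":[-0.006,0,0.0175],"angular":[0,-6.3,0],"gripper":1},{"travel":[-0.006,0,0.0175],"angular":[0,-6.3,0],"gripper":1}], squeeze=110)

```text
clock: 7.9
tcp_pos: [0.5131, 0.2224, 0.086]
ee_rot: [-0.441, 2.999, 0.025]
contact_force: [0.3, -0.6, -2.1]
gripper_width: 0.0286
```

```bash
python3 - <<'E'
from ov import *
from g import goal
ps=[]
for i in range(6):
    im=ctrl.grab_frame("side"); s=ctrl.get_state(); ps.append([*s["tcp_pos"],*s["contact_force"]])
ps=np.array(ps); print(ps[[0,-1]]); t=ps.mean(0)[:3]
cv2.imwrite("pics/side5.png",im[...,::-1])
goal([.512,.2222,.085],.293,.11)
o=t+R.from_rotvec([0,0,.292]).apply([-.0048,-.0008,-.0219]); q=proj("side",t-[0,0,.01])[0].astype(int); r=36; print("org",q-r,t,o)
c=crop(im,"side",q,r,[]); c2=crop(im,"side",q,r,place(BLK+nip(),o[0],o[1],.292,o[2])+place([box(-.0295,.0295,-.0175,.0175,.05,.05)],.5075,.2204,.293))
cv2.imwrite("pics/c6.png",np.hstack([cv2.convertScaleAbs(c,alpha=1.6,beta=20),c2]))
E
```

```text
[[ 0.513   0.2223  0.0858  0.5455  0.2993 -2.1708]
 [ 0.5123  0.2222  0.0853  0.3714  0.3823 -2.7042]]
travel mm [0.2927 0.1119 0.2809] ang deg [-0.      0.0053 -0.049 ] z [ 0.1051  0.0317 -0.994 ]
org [173 221] [0.5126 0.2222 0.0856] [0.5082 0.2201 0.0637]
```

View pics/c6.png

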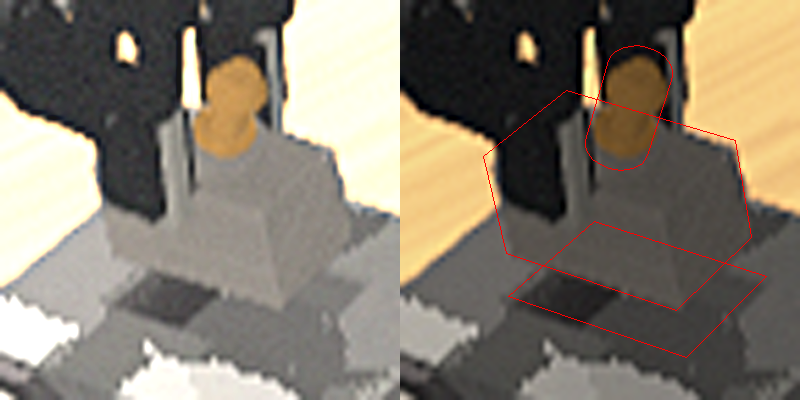

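Picture 8: the block is level now, with base corners (113,255), (285,308), (352,235) matching the overlay. I lower it straight down.

```bash
python3 - <<'E'
from g import *
goal([.5123,.2225,.063],.293,.11);goal([.5123,.2225,.0555],.293,.11)
E
```

```text
travel mm [ 2.3384  0.3107 22.1888] ang deg [-0.      0.0053 -0.049 ] z [ 0.1051  0.0317 -0.994 ]
travel mm [ 3.1624  0.31   29.6434] ang deg [-0.      0.0053 -0.049 ] z [ 0.1051  0.0317 -0.994 ]
```

Emit:
step_arm(commands=[{"travel":[0.001,0.0003,0.01],"angular":[0,0,0],"gripper":1},{"travel":[0.0017,0.0003,0.016],"angular":[0,0,0],"gripper":1},{"travel":[0.0023,0.0003,0.022],"angular":[0,0,0],"gripper":1},{"travel":[0.0023,0.0003,0.022],"angular":[0,0,0],"gripper":1},{"travel":[0.0023,0.0003,0.022],"angular":[0,0,0],"gripper":1}])

```text
clock: 8.7
tcp_pos: [0.5119, 0.2224, 0.0627]
ee_rot: [-0.442, 3.001, 0.024]
contact_force: [-0.1, 0.4, -2.7]
gripper_width: 0.0284
```

```bash
python3 - <<'E'
from g import *
s=ctrl.get_state(); print(s["contact_force"],s["tcp_pos"],s["moment"])
goal([.5123,.2225,.0555],.293,.11)
E
```

```text
[-0.1461  0.4382 -2.6728] [0.5119 0.2224 0.0627] [-0.0713  0.06    0.0427]
travel mm [ 0.4075 -0.0138  7.2157] ang deg [ 0.0023 -0.0453 -0.0486] z [ 0.1051  0.0317 -0.994 ]
```

No contact, and the base is about 9 mm inside the pocket. I lower to the floor.

Emit:
step_arm(commands=[{"travel":[0.0004,0,0.004],"angular":[0,0,0],"gripper":1},{"travel":[0.0008,0,0.007],"angular":[0,0,0],"gripper":1},{"travel":[0.0008,0,0.008],"angular":[0,0,0],"gripper":1},{"travel":[0.0008,0,0.008],"angular":[0,0,0],"gripper":1}])

```text
clock: 9.1
tcp_pos: [0.5126, 0.2226, 0.0574]
ee_rot: [-0.441, 2.998, 0.024]
contact_force: [-7.3, -1.9, 14.7]
gripper_width: 0.0284
```

Emit:
step_arm(commands=[{"travel":[0,0,-0.001],"angular":[0,0,0],"gripper":0},{"travel":[0,0,-0.001],"angular":[0,0,0],"gripper":0},{"travel":[0,0,-0.001],"angular":[0,0,0],"gripper":0},{"travel":[0,0,-0.001],"angular":[0,0,0],"gripper":0},{"travel":[0,0,-0.001],"angular":[0,0,0],"gripper":0},{"travel":[0,0,-0.001],"angular":[0,0,0],"gripper":0},{"travel":[0,0,-0.03],"angular":[0,0,0],"gripper":0},{"travel":[0,0,-0.07],"angular":[0,0,0],"gripper":0},{"travel":[0,0,-0.1],"angular":[0,0,0],"gripper":0},{"travel":[0,0,-0.1],"angular":[0,0,0],"gripper":0}])

```text
clock: 10.1
tcp_pos: [0.5045, 0.2201, 0.1593]
ee_rot: [-0.441, 2.992, 0.026]
contact_force: [0.2, -0.3, 0.7]
gripper_width: 0.0853
```

```bash
python3 - <<'E'
from g import *
s=ctrl.get_state(); print(s["tcp_pos"],s["gripper_width"])
h=np.array([.5075,.2204,0]); a=R.from_rotvec([0,0,.293])
goal(h+a.apply([.0215,0,.13]),.293)
im=ctrl.grab_frame("side"); cv2.imwrite("pics/side6.png",im[...,::-1])
for c in("side","top"):
    if c=="top": ctrl.grab_frame(c)
    for n in("nipple","block"):
        for r in ctrl.pinpoint(n,c)[:3]: print(c,n,r["score"],a.inv().apply(np.array(r["position"])-h))
E
```

```text
[0.5045 0.2201 0.1593] 0.0852746782501642
travel mm [-20.7941  -0.6002  32.0047] ang deg [-0.0102  6.7773 -0.0367] z [ 0.  0. -1.]
side nipple 0.45 [-0.0031 -0.2981  0.0633]
side block 0.88 [ 0.0004 -0.3137  0.0043]
side block 0.65 [ 0.004  -0.0002  0.0333]
side block 0.37 [-0.1335 -0.4836  0.0706]
top nipple 0.65 [-0.0076 -0.3007  0.0597]
top nipple 0.42 [-0.0167 -0.002   0.0936]
top block 0.83 [ 0.0022 -0.3108 -0.0025]
top block 0.57 [-0.0019  0.0007  0.0386]
```

Emit:
step_arm(commands=[{"travel":[-0.021,0,0.012],"angular":[0,6.8,0],"gripper":1},{"travel":[-0.021,0,0.012],"angular":[0,6.8,0],"gripper":1},{"travel":[-0.021,0,0.012],"angular":[0,6.8,0],"gripper":1},{"travel":[-0.021,0,0.012],"angular":[0,6.8,0],"gripper":1},{"travel":[-0.021,0,0.032],"angular":[0,6.8,0],"gripper":1},{"travel":[-0.021,0,0.032],"angular":[0,6.8,0],"gripper":1},{"travel":[-0.021,0,0.032],"angular":[0,6.8,0],"gripper":1},{"travel":[-0.021,0,0.032],"angular":[0,6.8,0],"gripper":1}], squeeze=40)

```text
clock: 11.2
tcp_pos: [0.5253, 0.2265, 0.1269]
ee_rot: [0.457, -3.102, 0.001]
contact_force: [0.7, 0.6, -0.1]
gripper_width: 0.0
```

```bash
python3 - <<'E'
from g import *
s=ctrl.get_state(); print(s["tcp_pos"],s["gripper_width"],s["contact_force"])
h=np.array([.5075,.2204,0]); a=R.from_rotvec([0,0,.293])
goal(h+a.apply([.0215,0,.07]),.293)
E
```

```text
[0.5253 0.2265 0.1269] 2.2574418790020228e-05 [ 0.6888  0.6038 -0.1401]
travel mm [-3.0579 -0.6762 56.8936] ang deg [ 0.0005 -0.3327 -0.0396] z [ 0.  0. -1.]
```

Emit:
step_arm(commands=[{"travel":[-0.002,0,0.04],"angular":[0,0,0],"gripper":1},{"travel":[-0.002,0,0.055],"angular":[0,0,0],"gripper":1},{"travel":[-0.002,0,0.06],"angular":[0,0,0],"gripper":1},{"travel":[-0.002,0,0.063],"angular":[0,0,0],"gripper":1},{"travel":[-0.002,0,0.065],"angular":[0,0,0],"gripper":1},{"travel":[-0.002,0,0.065],"angular":[0,0,0],"gripper":1}])

```text
clock: 11.8
tcp_pos: [0.5272, 0.227, 0.0662]
ee_rot: [0.457, -3.104, 0.001]
contact_force: [-10.4, -3.2, 30.7]
gripper_width: 0.0001
```

Pressed with 31 N at block-top height 0.066, which is home. I fit the gun and stand from the first pictures, then go over there.

```bash
python3 - <<'E'
import h as H
from ov import *
ims={c:cv2.imread(f"pics/{c}0.png")[...,::-1].copy() for c in("side","top")}
def gm(im,win,smax=45,vmin=0):
    h=cv2.cvtColor(im,cv2.COLOR_RGB2HSV)[win[1]:win[3],win[0]:win[2]]
    m=((h[...,1]<60)|(h[...,2]<45)).astype(np.float32)
    return (cv2.resize(m,None,fx=4,fy=4)>.5).astype(np.uint8)
H.graymask=gm
G=[cyl(.028,0,.07),cyl(.022,.07,.078),cyl(.015,.078,.134)]
for cams in(["side","top"],["side"],["top"]): print(cams,*H.fit(G,[.523,-.281,0],{c:ims[c] for c in cams}))
from g import goal
goal([.523,-.281,.20],-.35)
print(ctrl.get_state()["qpos"])
E
```

```text
['side', 'top'] [ 0.5215 -0.2802  0.1994] 0.5626101136717134
['side'] [ 0.5231 -0.2835  0.019 ] 0.4015039307280392
['top'] [ 0.5218 -0.2799  0.1451] 0.15519662921348315
travel mm [ 151.0183 -485.2923 -133.051 ] ang deg [-0.0941 -0.2155 36.8105] z [ 0.  0. -1.]
[ 0.267   0.4149 -0.2276  0.9323 -0.0005 -0.0254]
```

Emit:
step_arm(commands=[{"travel":[0,0,-0.05],"angular":[0,0,0],"gripper":1},{"travel":[0,0,-0.1],"angular":[0,0,0],"gripper":1},{"travel":[0,0,-0.15],"angular":[0,0,0],"gripper":0},{"travel":[0,0,-0.15],"angular":[0,0,0],"gripper":0}])

```text
clock: 12.2
tcp_pos: [0.5318, 0.2283, 0.2199]
ee_rot: [-0.457, 3.101, 0.001]
contact_force: [-0.2, 0.2, 0.3]
gripper_width: 0.0285
```

```bash
python3 - <<'E'
from g import *
goal([.522,-.2805,.20],-.35)
E
```

```text
travel mm [ 156.2003 -484.4159   18.9337] ang deg [ 0.1137  0.3991 36.8068] z [ 0.  0. -1.]
```

Emit:
step_arm(commands=[{"travel":[0.156,-0.484,0.019],"angular":[0,0,36.8],"gripper":0},{"travel":[0.156,-0.484,0.019],"angular":[0,0,36.8],"gripper":0},{"travel":[0.156,-0.484,0.019],"angular":[0,0,36.8],"gripper":0},{"travel":[0.156,-0.484,0.019],"angular":[0,0,36.8],"gripper":0},{"travel":[0.156,-0.484,0.019],"angular":[0,0,36.8],"gripper":0},{"travel":[0.156,-0.484,0.019],"angular":[0,0,36.8],"gripper":0},{"travel":[0.156,-0.484,0.019],"angular":[0,0,36.8],"gripper":0},{"travel":[0.156,-0.484,0.019],"angular":[0,0,36.8],"gripper":0},{"travel":[0.156,-0.484,0.019],"angular":[0,0,36.8],"gripper":0},{"travel":[0.156,-0.484,0.019],"angular":[0,0,36.8],"gripper":0},{"travel":[0.156,-0.484,0.019],"angular":[0,0,36.8],"gripper":0},{"travel":[0.156,-0.484,0.019],"angular":[0,0,36.8],"gripper":0}])

```text
clock: 13.4
tcp_pos: [0.5173, -0.2832, 0.1928]
ee_rot: [-0.551, -3.086, 0.006]
contact_force: [0.1, 0.6, 0.2]
gripper_width: 0.0855
```

```bash
python3 - <<'E'
from ov import *
from g import goal
a=R.from_rotvec([0,0,.293]); h=np.array([.5075,.2204,0]); ims={}
for c in("side","top"):
    ims[c]=ctrl.grab_frame(c); cv2.imwrite(f"pics/{c}7.png",ims[c][...,::-1])
    for n,cc in(("nipple",c),("block",c),("gun",c)):
        for r in ctrl.pinpoint(n,c)[:3]: print(c,n,round(r["score"],2),np.array(r["position"]),a.inv().apply(np.array(r["position"])-h))
goal([.522,-.2805,.10],-.35); print(ctrl.get_state()["tcp_pos"])
segs=place(BLK+nip(),.5075,.2204,.293,.034)
q=proj("side",h+[0,0,.06])[0].astype(int); q2=proj("top",h+[0,0,.06])[0].astype(int)
print(q-30,q2-30)
cv2.imwrite("pics/c7.png",np.hstack([crop(ims["side"],"side",q,30,segs),crop(ims["top"],"top",q2,30,segs)]))
E
```

```text
side nipple 0.62 [ 0.5901 -0.0693  0.0623] [-0.0046 -0.3012  0.0623]
side nipple 0.48 [0.4926 0.22   0.0941] [-0.0144  0.0039  0.0941]
side block 0.75 [0.5076 0.2202 0.0344] [ 0.     -0.0002  0.0344]
side block 0.58 [ 0.5987 -0.0781  0.001 ] [ 0.0011 -0.3121  0.001 ]
side gun 0.76 [ 0.5187 -0.2797  0.073 ] [-0.1337 -0.482   0.073 ]
side gun 0.58 [0.4939 0.2187 0.0953] [-0.0135  0.0023  0.0953]
top nipple 0.48 [ 0.5877 -0.0698  0.061 ] [-0.007 -0.301  0.061]
top nipple 0.45 [0.4925 0.2135 0.0916] [-0.0164 -0.0023  0.0916]
top block 0.95 [0.5052 0.2213 0.0359] [-0.0019  0.0015  0.0359]
top block 0.67 [ 0.601  -0.0737  0.0022] [ 0.0046 -0.3086  0.0022]
top gun 0.9 [ 0.5213 -0.281   0.0684] [-0.1316 -0.484   0.0684]
travel mm [-4.5846  1.4408 92.5621] ang deg [-0.2954 -0.3834  0.1056] z [ 0.  0. -1.]
[ 0.5179 -0.2801  0.1926]
[184 236] [182 188]
```

View pics/c7.png

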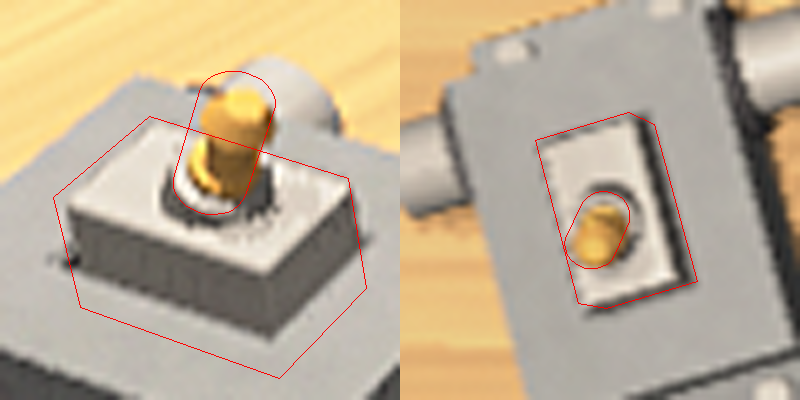

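Picture 9 shows the block seated and level, with an even 16 mm strip visible and the nipple leaning to -x (side crop (243,100), top crop (600,245)). I refine the nipple position from the corners and centre over the gun.

```bash
python3 - <<'E'
from h import *
from scipy.optimize import least_squares
k=400/60
C=dict(pp=[.028,.016,.066],pm=[.028,-.016,.066],mp=[-.028,.016,.066],mm=[-.028,-.016,.066])
obs=[("side",[184,236],[("pp",(68,207)),("mp",(268,274)),("mm",(352,190))]),("top",[182,188],[("pp",(140,140)),("pm",(240,115)),("mm",(280,280)),("mp",(183,303))])]
def f(v,which):
    o=[]
    for c,org,l in obs:
        if c in which:
            P=place([np.array([C[n] for n,_ in l])],*v)[0]; o.append((proj(c,P)-(np.array([u for _,u in l])/k+org-.5)).ravel())
    return np.concatenate(o)
for wh in(("side",),("top",),("side","top")):
    r=least_squares(f,[.5075,.2204,.293],args=(wh,),x_scale=[.01,.01,.1]); print(wh,r.x,np.abs(r.fun).max())
    print("nipple",place([np.array([[-.0155,0,.095]])],*r.x)[0])
E
```

```text
('side',) [0.5032 0.2208 0.2828] 0.9545255486964948
nipple [[0.4884 0.2164 0.095 ]]
('top',) [0.5069 0.2182 0.2663] 0.5499406861819125
nipple [[0.4919 0.2141 0.095 ]]
('side', 'top') [0.5055 0.2193 0.2704] 1.5405474855636498
nipple [[0.4906 0.2151 0.095 ]]
```

Emit:
step_arm(commands=[{"travel":[-0.0045,0.0005,0.04],"angular":[0,0,0],"gripper":0},{"travel":[-0.0045,0.0005,0.08],"angular":[0,0,0],"gripper":0},{"travel":[-0.0045,0.0005,0.09],"angular":[0,0,0],"gripper":0},{"travel":[-0.0045,0.0005,0.09],"angular":[0,0,0],"gripper":0},{"travel":[-0.0045,0.0005,0.09],"angular":[0,0,0],"gripper":0}])

```text
clock: 14.3
tcp_pos: [0.5221, -0.2829, 0.1038]
ee_rot: [-0.545, -3.088, 0.007]
contact_force: [-0.3, -0.3, 0.5]
gripper_width: 0.0853
```

```bash
python3 - <<'E'
from g import *
s=ctrl.get_state(); print(s["tcp_pos"],s["contact_force"])
goal([.522,-.2805,.08],-.35)
E
```

```text
[ 0.5221 -0.2829  0.1038] [-0.2876 -0.3375  0.4712]
travel mm [ 0.7619  2.393  23.7479] ang deg [-0.3231 -0.3071  0.0159] z [ 0.  0. -1.]
```

Emit:
step_arm(commands=[{"travel":[0,0.001,0.015],"angular":[0,0,0],"gripper":0},{"travel":[0,0.001,0.023],"angular":[0,0,0],"gripper":0},{"travel":[0,0.001,0.023],"angular":[0,0,0],"gripper":0},{"travel":[0,0.001,0.023],"angular":[0,0,0],"gripper":1},{"travel":[0,0.001,0.023],"angular":[0,0,0],"gripper":1},{"travel":[0,0.001,0.023],"angular":[0,0,0],"gripper":1},{"travel":[0,0.001,0.023],"angular":[0,0,0],"gripper":1},{"travel":[0,0.001,0.023],"angular":[0,0,0],"gripper":1},{"travel":[0,0.001,0.023],"angular":[0,0,0],"gripper":1},{"travel":[0,0.001,0.023],"angular":[0,0,0],"gripper":1},{"travel":[0,0.001,0.023],"angular":[0,0,0],"gripper":1}], squeeze=100)

```text
clock: 15.4
tcp_pos: [0.5219, -0.2819, 0.0801]
ee_rot: [-0.546, -3.087, 0.006]
contact_force: [-0.6, 0.7, 5.6]
gripper_width: 0.0284
```

Emit:
step_arm(commands=[{"travel":[0,0,-0.02],"angular":[0,0,0],"gripper":1},{"travel":[0,0,-0.05],"angular":[0,0,0],"gripper":1},{"travel":[0,0,-0.09],"angular":[0,0,0],"gripper":1},{"travel":[0,0,-0.13],"angular":[0,0,0],"gripper":1},{"travel":[0,0,-0.15],"angular":[0,0,0],"gripper":1},{"travel":[0,0,-0.15],"angular":[0,0,0],"gripper":1},{"travel":[0,0,-0.15],"angular":[0,0,0],"gripper":1},{"travel":[0,0,-0.15],"angular":[0,0,0],"gripper":1}])

```text
clock: 16.2
tcp_pos: [0.5215, -0.2806, 0.2265]
ee_rot: [-0.545, -3.082, 0.003]
contact_force: [-0.3, 0.4, -4.1]
gripper_width: 0.028
```

```bash
cat >> g.py <<'E'
N=np.array([.4908,.2155,.095]); YAW=.283
U=R.from_rotvec([0,0,YAW]).apply([-np.sin(.436),0,np.cos(.436)])
E
python3 - <<'E'
from g import *
s=ctrl.get_state(); print(s["tcp_pos"],s["contact_force"],s["gripper_width"])
# TCP = gun z~.010 ; mouth = TCP - .060 along tool axis
goal(N+U*(.060+.05),YAW,.436)
print(N+U*.11)
E
```

```text
[ 0.5215 -0.2806  0.2265] [-0.2868  0.3938 -4.1174] 0.028008215898802164
travel mm [236.1181 428.135   32.7802] ang deg [ -7.9231 -24.839  -35.7046] z [ 0.4055  0.1179 -0.9064]
[0.4462 0.2025 0.1947]
```

Gun lifted (-4 N weight, width 28 mm). I move to the nipple and tilt.

Emit:
step_arm(commands=[{"travel":[0.236,0.428,0.0],"angular":[-7.9,-24.8,-35.7],"gripper":1},{"travel":[0.236,0.428,0.0],"angular":[-7.9,-24.8,-35.7],"gripper":1},{"travel":[0.236,0.428,0.0],"angular":[-7.9,-24.8,-35.7],"gripper":1},{"travel":[0.236,0.428,0.0],"angular":[-7.9,-24.8,-35.7],"gripper":1},{"travel":[0.236,0.428,0.0],"angular":[-7.9,-24.8,-35.7],"gripper":1},{"travel":[0.236,0.428,0.0],"angular":[-7.9,-24.8,-35.7],"gripper":1},{"travel":[0.236,0.428,0.0],"angular":[-7.9,-24.8,-35.7],"gripper":1},{"travel":[0.236,0.428,0.0],"angular":[-7.9,-24.8,-35.7],"gripper":1},{"travel":[0.236,0.428,0.0],"angular":[-7.9,-24.8,-35.7],"gripper":1},{"travel":[0.236,0.428,0.0],"angular":[-7.9,-24.8,-35.7],"gripper":1},{"travel":[0.236,0.428,0.0],"angular":[-7.9,-24.8,-35.7],"gripper":1},{"travel":[0.236,0.428,0.0],"angular":[-7.9,-24.8,-35.7],"gripper":1}])

```text
clock: 17.4
tcp_pos: [0.4455, 0.2023, 0.2261]
ee_rot: [-0.388, 2.683, 0.08]
contact_force: [0.2, -0.8, -3.8]
gripper_width: 0.028
```

```bash
python3 - <<'E'
from g import *
s=ctrl.get_state(); print(s["tcp_pos"],s["contact_force"],s["gripper_width"],s["qpos"])
goal(N+U*(.060+.02),YAW,.436)
E
```

```text
[0.4455 0.2023 0.2261] [ 0.1582 -0.8202 -3.7922] 0.028043688887062393 [ 0.2565 -0.1928 -0.6122  0.7182  0.0088 -0.0287]
travel mm [12.4675  0.2284 58.8301] ang deg [-0.1323 -0.1539  0.268 ] z [ 0.4055  0.1179 -0.9064]
```

Emit:
step_arm(commands=[{"travel":[0.0125,0,0.02],"angular":[0,0,0.2],"gripper":1},{"travel":[0.0125,0,0.045],"angular":[0,0,0.2],"gripper":1},{"travel":[0.0125,0,0.055],"angular":[0,0,0.2],"gripper":1},{"travel":[0.0125,0,0.055],"angular":[0,0,0.2],"gripper":1},{"travel":[0.0125,0,0.055],"angular":[0,0,0.2],"gripper":1},{"travel":[0.0125,0,0.055],"angular":[0,0,0.2],"gripper":1}])

```text
clock: 18.0
tcp_pos: [0.4601, 0.2044, 0.1747]
ee_rot: [-0.376, 2.678, 0.081]
contact_force: [-0.3, -0.2, -4.1]
gripper_width: 0.0278
```

```bash
cat > look.py <<'E'
import sys
from ov import *
from g import goal,N,U,YAW
def main(name,mid):
    ps=[]
    for i in range(4):
        im=ctrl.grab_frame("side"); s=ctrl.get_state(); ps.append(s["tcp_pos"])
    t=np.mean(ps,0); r0=R.from_rotvec(s["ee_rot"]); print(ps[0],ps[-1],s["contact_force"])
    print("tool z",r0.apply([0,0,1]),"want",-U)
    for n in("mouth","nipple","gun"):
        for r in ctrl.pinpoint(n,"side")[:2]: print(n,round(r["score"],2),np.array(r["position"]),"in tool mm",r0.inv().apply(np.array(r["position"])-t)*1e3)
    print("N in tool",r0.inv().apply(N-t)*1e3)
    cv2.imwrite(f"pics/{name}_full.png",im[...,::-1])
    M=R.from_matrix(np.array([[1.,0,0],[0,-1,0],[0,0,-1]])) # gun frame in tool
    o=t+r0.apply([0,0,.010])
    G=[(r0*M).apply(p)+o for p in(cyl(.014,-.05,0),cyl(.022,0,.008))]
    q=proj("side",mid)[0].astype(int); print("org",q-40)
    c=crop(im,"side",q,40,[]); c2=crop(im,"side",q,40,G)
    cv2.imwrite(f"pics/{name}.png",np.hstack([c,c2]))
E
python3 -c "
from look import *
main('c8',N+U*.02)"
```

```text
[0.4601 0.2046 0.1748] [0.4597 0.2048 0.1744] [-0.5176  0.3378 -4.7266]
tool z [ 0.4095  0.1156 -0.9049] want [ 0.4055  0.1179 -0.9064]
mouth 0.61 [0.4853 0.2098 0.1203] in tool mm [-0.1847 -1.984  60.1764]
nipple 0.62 [ 0.5891 -0.0689  0.0647] in tool mm [   3.1114 -298.3853  120.797 ]
nipple 0.61 [0.496  0.218  0.0953] in tool mm [-0.9066  2.9986 88.1296]
gun 0.89 [0.459  0.2024 0.1651] in tool mm [ 5.4755 -1.9345  8.0089]
gun 0.62 [0.4906 0.2189 0.0977] in tool mm [ 2.5418  5.3493 83.8502]
N in tool [ 4.3694  2.0322 85.9826]
org [183 202]
```

View pics/c8.png

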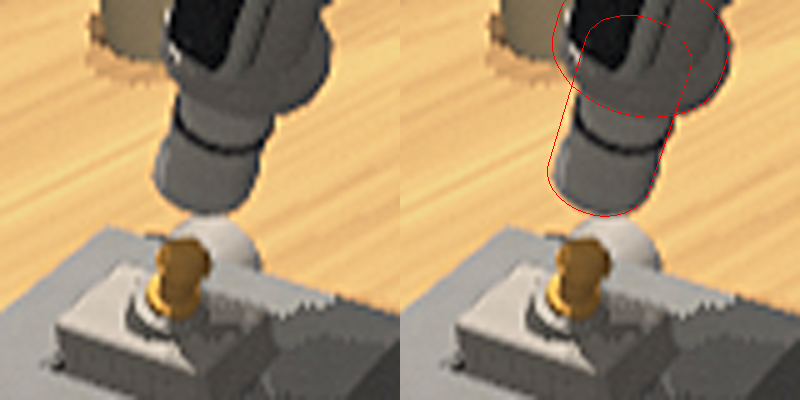

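Picture 10 (side): mouth centre at about (208,207) and nipple top at about (188,245), so the axis passes roughly 2 mm image-right of the nipple. The second direction needs the top view.

```bash
python3 - <<'E'
from ov import *
from g import goal,N,U,YAW
im=ctrl.grab_frame("top"); s=ctrl.get_state(); t=s["tcp_pos"]; r0=R.from_rotvec(s["ee_rot"]); print(t)
for n in("mouth","nipple","gun"):
    for r in ctrl.pinpoint(n,"top")[:2]: print(n,round(r["score"],2),np.array(r["position"]),"in tool mm",r0.inv().apply(np.array(r["position"])-t)*1e3)
M=R.from_matrix(np.array([[1.,0,0],[0,-1,0],[0,0,-1]])); o=t+r0.apply([0,0,.010])
G=[(r0*M).apply(p)+o for p in(cyl(.014,-.05,0),cyl(.022,0,.008))]
q=proj("top",N)[0].astype(int); print(q-30)
c=crop(im,"top",q,30,[]); c2=crop(im,"top",q,30,G)
c=cv2.convertScaleAbs(c,alpha=1.6,beta=20)
cv2.imwrite("pics/c9.png",np.hstack([c,c2]))
E
```

```text
[0.4594 0.2049 0.1738]
mouth 0.38 [0.4778 0.2126 0.1194] in tool mm [ 5.148   2.4739 57.7027]
nipple 0.61 [ 0.5879 -0.0686  0.0625] in tool mm [   4.1386 -298.0714  121.7696]
nipple 0.55 [0.4944 0.2139 0.0919] in tool mm [ 2.0598 -0.8015 89.534 ]
gun 0.76 [0.4649 0.2033 0.165 ] in tool mm [-0.6597 -3.0023 10.0735]
[180 195]
```

View pics/c9.png

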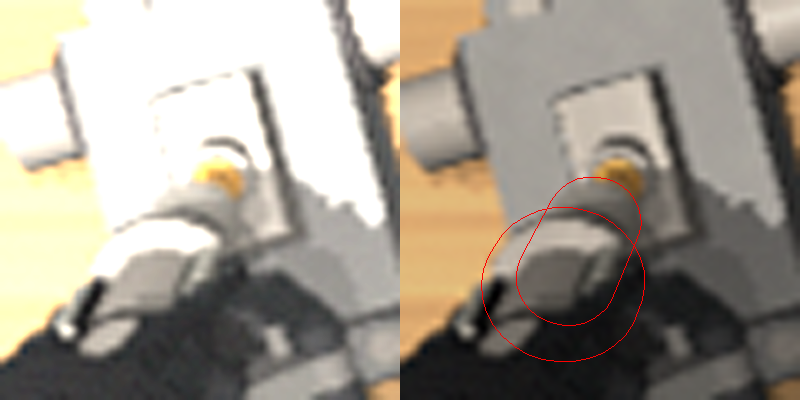

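Picture 11 (top): the gun's nose overlay matches, and its axis lands at about (612,189) against the nipple head at about (611,193), within 1.5 mm. I apply a small +y correction and advance along the tool axis.

Emit:
step_arm(commands=[{"travel":[0.0005,0.0015,0.0],"angular":[0,0,0],"gripper":1},{"travel":[0.0005,0.0015,0.008],"angular":[0,0,0],"gripper":1},{"travel":[0.0005,0.0015,0.016],"angular":[0,0,0],"gripper":1},{"travel":[0.0005,0.0015,0.024],"angular":[0,0,0],"gripper":1},{"travel":[0.0005,0.0015,0.03],"angular":[0,0,0],"gripper":1},{"travel":[0.0005,0.0015,0.03],"angular":[0,0,0],"gripper":1}], squeeze=120)

```text
clock: 19.15
tcp_pos: [0.4701, 0.2094, 0.1445]
ee_rot: [-0.378, 2.682, 0.081]
contact_force: [-0.4, 0.5, -3.4]
gripper_width: 0.0277
```

```bash
cat > st.py <<'E'
from g import *
ps=[]
for i in range(3):
    ctrl.grab_frame("side"); s=ctrl.get_state(); r0=R.from_rotvec(s["ee_rot"])
    ps.append(np.r_[s["tcp_pos"]*1e3,r0.inv().apply(s["contact_force"]-[0,0,-4]),r0.inv().apply(N-s["tcp_pos"])*1e3])
ps=np.array(ps); print("tcp",ps.mean(0)[:3],"F tool",ps.mean(0)[3:6],"N in tool",ps.mean(0)[6:],"w",s["gripper_width"],"z",r0.apply([0,0,1]),"mom",s["moment"],s["clock"])
E
python3 st.py
```

```text
tcp [470.4588 209.4071 145.5393] F tool [ 0.6107 -0.1869  0.1864] N in tool [ 2.1411  0.3533 54.7758] w 0.027940002022787253 z [ 0.4076  0.1149 -0.9059] mom [-0.2689  0.9129  0.0602] 19.3
```

The head is about 5 mm inside the mouth with no side contact. I push on.

Emit:
step_arm(commands=[{"travel":[0,0,0.003],"angular":[0,0,0],"gripper":1},{"travel":[0,0,0.006],"angular":[0,0,0],"gripper":1},{"travel":[0,0,0.009],"angular":[0,0,0],"gripper":1},{"travel":[0,0,0.012],"angular":[0,0,0],"gripper":1},{"travel":[0,0,0.012],"angular":[0,0,0],"gripper":1}])

```text
clock: 19.8
tcp_pos: [0.4757, 0.2109, 0.1352]
ee_rot: [-0.378, 2.68, 0.081]
contact_force: [-2.1, -1.3, -1.3]
gripper_width: 0.0276
```

```bash
python3 st.py
```

```text
tcp [475.5979 210.8831 135.1801] F tool [ 1.8608 -0.2971 -1.8028] N in tool [ 2.6488  0.3304 43.1246] w 0.02778671585760295 z [ 0.4081  0.1151 -0.9057] mom [-0.3166  1.0788 -0.0317] 19.95
```

Emit:
step_arm(commands=[{"travel":[0,0,0.002],"angular":[0,0,0],"gripper":1},{"travel":[0,0,0.004],"angular":[0,0,0],"gripper":1},{"travel":[0,0,0.004],"angular":[0,0,0],"gripper":1}])

```text
clock: 20.25
tcp_pos: [0.4773, 0.2114, 0.1323]
ee_rot: [-0.378, 2.679, 0.081]
contact_force: [-7.7, -2.5, 6.9]
gripper_width: 0.0278
```

```bash
python3 st.py
```

```text
tcp [477.3563 211.4169 132.4483] F tool [  3.4939  -0.1766 -13.0888] N in tool [ 3.1979  0.2997 39.8681] w 0.02797523530254908 z [ 0.4091  0.1153 -0.9052] mom [-0.5154  1.5605 -0.0643] 20.4
```

Emit:
step_arm(commands=[{"travel":[0,0,0.002],"angular":[0,0,0],"gripper":1},{"travel":[0,0,0.004],"angular":[0,0,0],"gripper":1},{"travel":[0,0,0.004],"angular":[0,0,0],"gripper":1}])

```text
clock: 20.7
tcp_pos: [0.479, 0.2119, 0.129]
ee_rot: [-0.378, 2.679, 0.081]
contact_force: [-9.6, -2.8, 9.1]
gripper_width: 0.0278
```

```bash
python3 st.py
```

```text
tcp [479.0483 211.8971 129.1123] F tool [  4.4279  -0.2859 -16.2593] N in tool [ 3.3848  0.2988 36.0996] w 0.027561463774270017 z [ 0.4094  0.1154 -0.905 ] mom [-0.5763  1.739   0.0306] 20.85
```

Force rises 0.84 N/mm with travel, and the depths match the head on the bore floor (43 mm) plus spring compression of about 8 mm. I push about 3 mm more and ease the side load.

Emit:
step_arm(commands=[{"travel":[0.0005,0,0.002],"angular":[0,0,0],"gripper":1},{"travel":[0.001,0,0.0035],"angular":[0,0,0],"gripper":1},{"travel":[0.001,0,0.0035],"angular":[0,0,0],"gripper":1},{"travel":[0.001,0,0.0035],"angular":[0,0,0],"gripper":1}])

```text
clock: 21.25
tcp_pos: [0.48, 0.2122, 0.1261]
ee_rot: [-0.378, 2.677, 0.081]
contact_force: [-10.5, -3.1, 11.1]
gripper_width: 0.0276
```

```bash
python3 st.py; python3 -c "
from look import *
main('c10',N+U*.01)"
```

```text
tcp [479.995  212.1753 126.1053] F tool [  3.5663  -0.6086 -17.853 ] N in tool [ 3.0371  0.2858 32.9551] w 0.027736198525558083 z [ 0.4103  0.1157 -0.9046] mom [-0.5816  1.6366  0.0215] 21.4
[0.48   0.2122 0.1261] [0.48   0.2122 0.1261] [-10.1491  -3.6414  11.5318]
tool z [ 0.4104  0.1157 -0.9045] want [ 0.4055  0.1179 -0.9064]
mouth 0.69 [0.5016 0.2181 0.081 ] in tool mm [-1.0193 -0.1593 50.3682]
nipple 0.43 [ 0.5886 -0.0664  0.063 ] in tool mm [   2.4144 -297.5778   69.4386]
gun 0.69 [0.4831 0.2128 0.1157] in tool mm [ 1.5922 -0.226  10.7752]
N in tool [ 3.0493  0.2916 32.9716]
org [181 206]
```

View pics/c10.png

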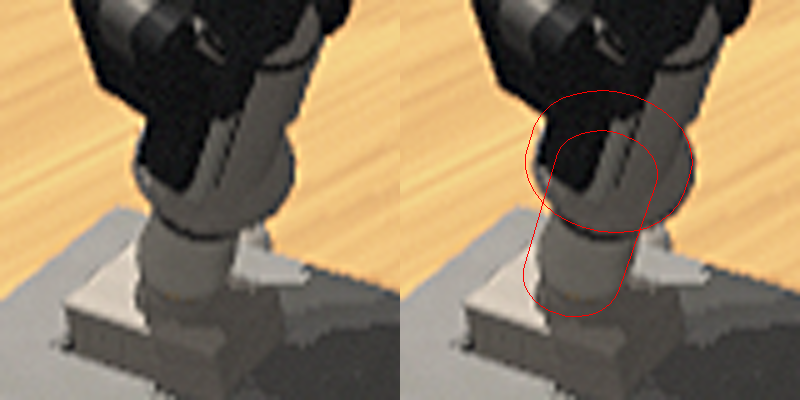

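Picture 12: the coupler nose has slid into the collar (its mouth at (175,300) against the relaxed overlay at (175,316)), with only a sliver of brass at the nipple's foot (178,293). The network puts the mouth 9.6 mm pressed back, and 17.9 N implies 9.8 mm. I add 1 mm and hold to check stability.

Emit:
step_arm(commands=[{"travel":[0.0005,0,0.001],"angular":[0,0,0],"gripper":1},{"travel":[0.0005,0,0.001],"angular":[0,0,0],"gripper":1},{"travel":[0.0005,0,0.001],"angular":[0,0,0],"gripper":1},{"travel":[0.0005,0,0.001],"angular":[0,0,0],"gripper":1},{"travel":[0.0005,0,0.001],"angular":[0,0,0],"gripper":1},{"travel":[0.0005,0,0.001],"angular":[0,0,0],"gripper":1},{"travel":[0.0005,0,0.001],"angular":[0,0,0],"gripper":1},{"travel":[0.0005,0,0.001],"angular":[0,0,0],"gripper":1}])

```text
clock: 22.55
tcp_pos: [0.4802, 0.2122, 0.1253]
ee_rot: [-0.378, 2.677, 0.081]
contact_force: [-10.9, -3.8, 11.6]
gripper_width: 0.0277
```

```bash
python3 st.py; python3 -c "
from station import ctrl
import numpy as np
ctrl.grab_frame('side')
for n in ('block','mouth'):
    for r in ctrl.pinpoint(n,'side')[:2]: print(n,r)
"
```

```text
tcp [480.2567 212.242  125.2995] F tool [  3.8459  -0.0678 -19.3803] N in tool [ 2.9606  0.2924 32.109 ] w 0.027684627491902977 z [ 0.411   0.1158 -0.9042] mom [-0.4315  1.5341 -0.0544] 22.7
block {'position': [0.6008, -0.0784, 0.0011], 'score': 0.81}
block {'position': [0.5091, 0.2201, 0.0337], 'score': 0.78}
mouth {'position': [0.5012, 0.2156, 0.0798], 'score': 0.64}
```

Stable: 19.4 N along the axis (about 11 mm pressed), and the block is at floor height 0.034. Handing in.

```bash
python3 -c "
from station import ctrl
print(ctrl.sign_off())"
```

```text
the job is handed in; nothing more can be done
None
```

The job is handed in at 22.8 s. The grease block is in the pocket with its nipple leaning to the robot's side, and the gun is pushed onto it, still gripped and pushing.

- **Block:** the first try to lower it caught the pocket rim and pitched the block about 6° in the grip. I lifted, measured it again, tilted the tool to match and lowered it without contact. I then let go and pressed it with about 31 N. Its top stopped at 66 mm, which is fully home, and the picture showed it level.
- **Gun:** at the end it pushes with about 19 N along its axis. That means the spring is about 11 mm pressed in, against the 7 mm required. An earlier network reading of the coupler mouth gave 9.6 mm when the force implied 9.8 mm.
- **Snap:** I did not see it as a force peak. I infer it from the depth and from the force then rising at the spring's rate. The last picture, with only a sliver of brass showing, fits that.
- **Disagreements:** a side load of about 4 N remains, and the side and top pictures differed by 2 to 4 mm on the nipple's position. The gun went on without jamming.

I did not move anything else on the table.

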